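# Release the tag of a sold gem jar, hand it over and mark its place sold

## Robot

A 6-joint arm with a two-finger parallel gripper is mounted at the origin on the work surface; the furniture and walls round the work are solid. World frame = base frame: x ahead of the robot, y to its left, z up, the work surface at z = 0. Lengths are in m, angles in rad, forces in N, time in s.
With the tool pointing down it reaches from about 0.35 to 0.775 m from the base axis. Payload 5.5 kg.
Tool frame: the origin (TCP) lies on the mounting face of the last link; the fingertips stand 173 mm ahead of it and the grasp point (between the pads) lies 155 mm ahead of it (ctrl.tcp_to_tips is the distance from the TCP to the fingertips, in m); x points along the fingers, y is the direction in which the jaws open and shut, and the axes are right-handed (so a half turn about x gives the same grasp; the last joint's range is limited). The gripper opens to 85 mm and grips with 20 to 120 N. Pads are 22 mm wide; open, the fingers measure 114 mm over their backs; the gripper's body (76 mm by 85 mm) begins 54 mm behind the grasp point. The pads swing forward as they close: fully open they stand 13 mm farther back than shut.
Start: joints at [-1.275, 0.313, 0.046, 1.304, 0, 1.431], TCP at [0.243, -0.521, 0.405] pointing down, gripper open.
Joint ranges: [-2.76, 2.76], [-0.86, 1.69], [-1.03, 1.26], [-2.2, 2.34], [-1.47, 1.5], [-3.14, 3.14]. Speed limits (rad/s): [2.57, 2.57, 3.14, 3.14, 3.14, 3.14].

## Interface

Orientations are given as [roll, pitch, yaw] about the fixed x, y, z axes, in that order (R = Rz(yaw) Ry(pitch) Rx(roll)).
In Python, from bench import ctrl, effector, planner, get_obs, capture, calibration, job_done, boxes_of gives the robot as it stands. Calls block until the motion is done:
- ctrl.move_ptp(position, orientation): joint-space move of the TCP to a pose.
- ctrl.move_l(position, attitude=None, v=0.15): straight line of the TCP; attitude=None keeps the orientation; v is the mean speed in m/s.
- ctrl.move_joints(angles): joint-space move.
- effector.gripper_open() and effector.grab(grip_force=None): open the fingers fully, or close them until they stop; grip_force is the grip in N (None keeps the last).
- ctrl.pause(seconds).
- planner.solve_ik(position, orientation): joint angles nearest the present ones, or None.
- get_obs(): the state.
- capture(name): name is "side" or "top" or "wrist"; returns the picture (384x512x3 uint8, blue, green, red); there is no depth.
- calibration(name): a dict with "fx", "fy", "cx", "cy" (pixels), "k1" (the pictures are not rectified: a ray, as slopes to the right and down, at radius r is drawn at 1 + k1 r^2 times it, then the intrinsics apply), "origin" and "rotation" of the camera in the world; the wrist camera has in their place "T_tool_cam" (4x4, takes a point from camera to tool coordinates, whose origin is the TCP and whose axes are the tool frame's). Camera axes: x right, y up, looking along -z (the intrinsics and any distortion apply to the point x, -y, -z); pixel columns grow to the right and rows downward; lengths in m; the calibration is good to about 2 mm. A picture is of the moment at which its call begins: read the wrist's pose just before it. calibration takes no time and is no camera call.
A pose or a line that the arm cannot do raises ctrl.IKError and nothing moves.
- job_done(): hands the job in, once; it reports no verdict.
Trained networks look in the newest picture that a camera, given by its name, has taken for a name from the list of things; names that differ only in an ending like _2 or _b are one class to them, and where a whole thing is asked for, a point or a joint stands for the part that bears it (a point fixed in the world has none). Each returns a list of dicts, best first, with "conf" (0 to 1); they miss things now and then, are a little off and sometimes report something else, mostly with a low value. They report only what shows in the picture. A call takes as long as a camera call.
- boxes_of(target, camera): "position" ([row, column] in pixels, amid what is visible of it).
The state is a dict: "time_s": time; "qpos": joint angles; "qd": joint speeds; "joint_efforts": joint torques, N m; "tcp_pos": TCP position; "eef_rot": TCP orientation; "force": force on the tool from outside, world axes, zero at the start; "wrist_torque": the same for the moment, N m; "opening": finger opening in m.
Only numpy, scipy, OpenCV 4.12 (cv2) and the standard library are available. Lean on these libraries where they do the work, as an engineer would, in place of code of your own. Each camera call takes 0.05 s, during which the arm holds its last target. There are 200 camera calls.

## Task

The green gem is sold. Take its jar from the sloped display, press its foot squarely onto the sprung pad of the tag release until the pad is fully down and keep it there for about a second, then set it down gently, upright, in the customer's tray and let go. Then take the red plate out of its leaning stand and stand it in the channel of the display behind the place the jar left, seated on the channel's floor; leave everything else where it is.

Things in the scene. Friction and masses are not known exactly. Their poses are not given: they have to be found in the camera images.
- display: Fixed display riser, 114 mm deep (x), 190 mm wide (y), 66 mm high; origin under its middle, on the table, z up. Its grey face rises towards +x (away from the robot) at 24 degrees (0.42 rad), so it looks towards -x and up. It holds three jars in a row along y. Behind the face runs a level ledge (top z = 64 mm, x = 18 to 54.5 mm) with a straight channel along y for plates.
- well0 (a point): Centre of the floor of the display's well at y = +62 mm (display frame), where a jar's foot rests. Axes as the display. Wells are round, 35 mm wide, 6 mm deep, square to the sloped face; the face reaches 44 mm up and down the slope from a well's centre.
- well1 (a point): The same for the middle well, y = 0.
- well2 (a point): The same for the well at y = -62 mm.
- channel0 (a point): Point on the channel's floor, half-way across it, straight behind well 0 (+x in the display frame). The channel runs the whole width of the ledge, 10.5 mm wide, 18 mm deep (floor 46 mm above the table), walls vertical, both upper edges chamfered 4 mm (mouth 18.5 mm). Floor is 36 mm in +x of the display's origin.
- channel1 (a point): The same behind well 1.
- channel2 (a point): The same behind well 2.
- green_jar_mid (a point): Centre (half-way up) of the jar with the GREEN gem: round, 33 mm across, 22 mm high, black base, clear fixed top, 40 g; z axis from foot to top. Starts in one of the wells, axis leaning 24 degrees towards the robot, 16 mm proud of the face. Neighbours 62 mm beside it: pinch with the fingers above and below it on the slope, tool square to the face, fingertips 2 to 3 mm off the face.
- blue_jar_mid (a point): Centre of the like jar with the BLUE gem. Stays in its well.
- peach_jar_mid (a point): Centre of the like jar with the PEACH gem. Stays in its well.
- tag_release: Fixed security-tag release: low black housing 92 x 92 mm, 35 mm high, with a steel collar 60 mm across up to z = 41 mm, and in its middle a round black rubber pad 40 mm across on a vertical sprung plunger. Origin: centre of its foot, on the table. A fixed green cash box, 0.1 m high with its handle, stands between this side of the table and the display: carry things over it.
- pad_top (a point): Centre of the rubber pad's flat top, 58 mm above the table when the pad is up. It goes straight down with the pad.
- pad (a joint): How far the pad is pressed down, m: 0 up, 0.008 fully down on its stop. Its spring needs 2.4 N to start moving and 7.2 N at the stop, and lifts it again by itself.
- sale_tray: Fixed customer's tray, square, 124 x 124 mm outside, 114 x 114 mm inside, rim 10 mm high, blue felt floor 5 mm above the table. Origin: centre of its underside, on the table.
- sold_plate_mid (a point): Centre of the red sold plate: flat, stiff, 8 mm thick (its x), 46 mm wide (its y), 60 mm high (its z, lower to upper edge), white disc on both faces, 40 g. Starts 20 mm deep in the slot of its stand, upper edge leaning 23 degrees (0.40 rad) towards the stand's -x. Pinch it across its thickness near the upper edge, tool along the plate.
- plate_stand: Fixed black stand, 74 x 66 mm, about 30 mm high, with one slot for the plate. Its slot leans 23 degrees from vertical, towards its own -x (roughly towards the robot): draw the plate out along that slope. Origin: centre of its foot, on the table.
- brown_stone: Brown palm stone, 48 x 35 x 24 mm, lying loose. Bystander; origin at its underside.
- pink_stone: Pink palm stone, 46 x 33 x 21 mm, lying loose. Bystander; origin at its underside.
- loupe: Folded steel loupe, 25 x 45 x 14 mm, lying loose. Bystander; origin at its underside.

How it is judged:
By the outcome, as a careful person would: the job done as asked, in the order asked, and still so for the second after the job is handed in, with the robot touching nothing.
It also fails if it takes over 72 s, if anything falls off the work surface, if the arm or the gripper's body presses on something with over 40 N, if the wrist force passes 120 N, or if a joint passes its speed limit or range.

## Working session

There is one attempt and no reset: what is moved stays moved. The work goes in short steps, each a Python script; the robot and the scene stay as the last script left them, time stands still between calls to the robot, and variables do not carry over. Pictures are saved under pics/ and viewed, about 8 in all and at most 12, crops included, and the job is handed in when it is done.

```bash
ls; mkdir -p pics; python3 - <<'E'
from bench import *
import cv2,numpy as np
for c in ("top","side"):
    im=capture(c); cv2.imwrite(f"pics/{c}0.png",im)
    k=calibration(c); print(c,{a:np.round(b,4).tolist() for a,b in k.items()})
    for n in ["display","green_jar_mid","blue_jar_mid","peach_jar_mid","tag_release","pad","sale_tray","sold_plate_mid","plate_stand","brown_stone","pink_stone","loupe"]:
        print(n,[(np.round(d["position"]).tolist(),round(d["conf"],2)) for d in boxes_of(n,c)[:2]])
print(calibration("wrist")); print(get_obs())
E
```

```text
pics
top {'fx': 384.6232, 'fy': 384.6232, 'cx': 257.4349, 'cy': 185.2608, 'k1': 0.0072, 'origin': [0.3819, -0.0639, 0.96], 'rotation': [0.1112, 0.0188, -1.5854]}
display [([161.0, 197.0], 0.9)]
green_jar_mid [([178.0, 225.0], 0.54)]
blue_jar_mid [([173.0, 173.0], 0.72), ([154.0, 379.0], 0.58)]
peach_jar_mid [([175.0, 201.0], 0.42), ([230.0, 145.0], 0.42)]
tag_release [([158.0, 372.0], 0.39)]
pad [([215.0, 374.0], 0.74)]
sale_tray [([233.0, 147.0], 0.96)]
sold_plate_mid [([161.0, 198.0], 0.55), ([156.0, 375.0], 0.53)]
plate_stand [([156.0, 369.0], 0.84)]
brown_stone [([231.0, 287.0], 0.66), ([229.0, 146.0], 0.55)]
pink_stone [([228.0, 207.0], 0.57)]
loupe [([226.0, 239.0], 0.57)]
side {'fx': 447.7513, 'fy': 447.7513, 'cx': 255.2702, 'cy': 184.9122, 'k1': -0.0598, 'origin': [0.1597, 0.7585, 0.6305], 'rotation': [0.9943, -0.0146, -2.7606]}
display [([220.0, 206.0], 0.9), ([146.0, 270.0], 0.49)]
green_jar_mid [([210.0, 227.0], 0.68), ([228.0, 280.0], 0.47)]
blue_jar_mid [([238.0, 199.0], 0.76)]
peach_jar_mid [([224.0, 215.0], 0.64), ([221.0, 206.0], 0.64)]
tag_release [([156.0, 312.0], 0
[... 685 characters left out ...]
00e+00,  0.00000000e+00,
         1.00000000e+00]])}
{'time_s': 1.3, 'qpos': array([-1.27459391e+00,  3.13188081e-01,  4.60787050e-02,  1.30360178e+00,
        7.63074873e-06,  1.43120576e+00]), 'qd': array([ 0.001062  , -0.00250748, -0.00201771,  0.00172771, -0.00032793,
        0.00064172]), 'joint_efforts': array([ 1.29190912e-04, -4.80469179e+01,  2.98812979e+01,  5.53059635e-04,
       -4.40493650e-04,  1.23936633e-05]), 'tcp_pos': array([ 0.24272592, -0.52127387,  0.40472124]), 'eef_rot': array([ 1.52055685,  1.57071081, -1.18524282]), 'force': array([-0.53232103, -0.58984069,  0.53043242]), 'wrist_torque': array([-0.04492369, -0.00059286, -0.03585778]), 'opening': 0.08553944159342092}
```

```bash
python3 -c "
import cv2,numpy as np
a=cv2.imread('pics/top0.png');b=cv2.imread('pics/side0.png')
cv2.imwrite('pics/t.png',cv2.resize(a,(800,600)));cv2.imwrite('pics/s.png',cv2.resize(b,(800,600)))"
```

```text
(no output)
```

View pics/t.png

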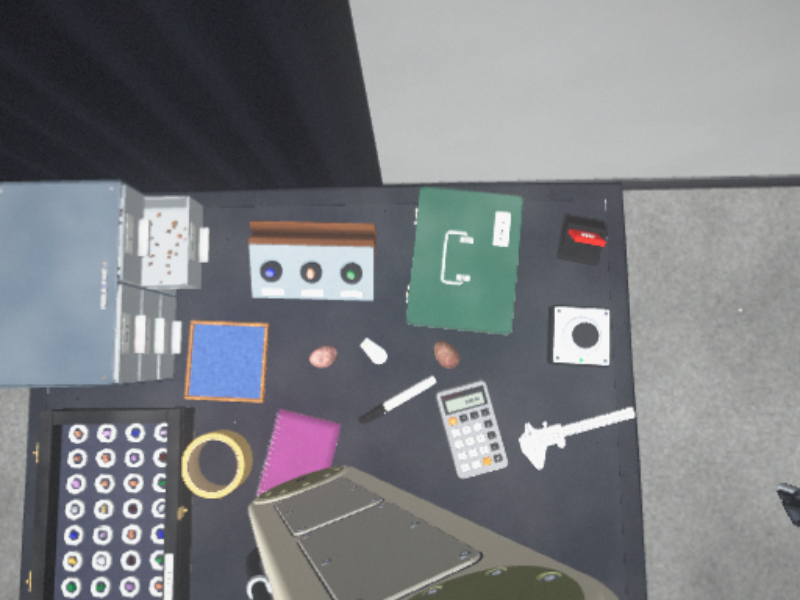

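View pics/s.png

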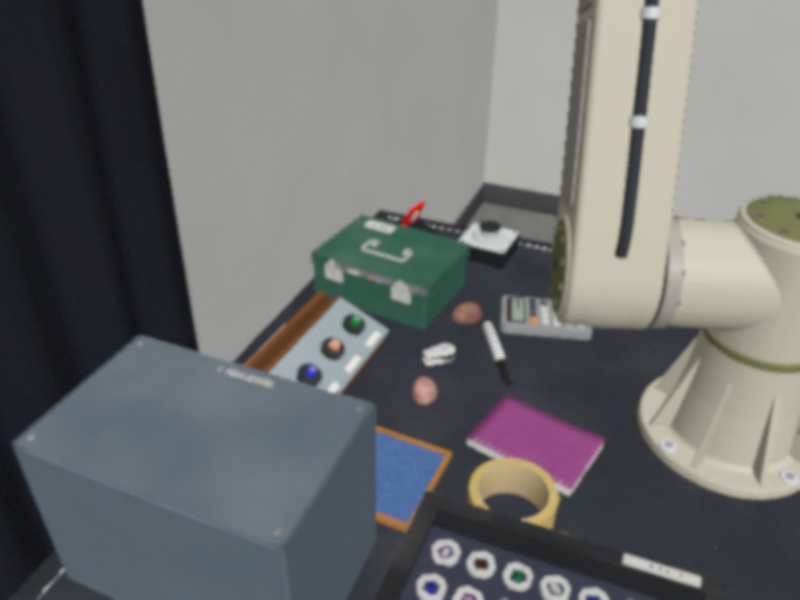

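```bash
cat > h.py <<'E'
from bench import *
import numpy as np, cv2
from scipy.spatial.transform import Rotation as R
def cam(name,obs=None):
    k=calibration(name)
    if name!="wrist": return k,R.from_euler('xyz',k["rotation"]).as_matrix(),np.array(k["origin"])
    T=np.eye(4);T[:3,:3]=R.from_euler('xyz',obs["eef_rot"]).as_matrix();T[:3,3]=obs["tcp_pos"]
    T=T@k["T_tool_cam"]; return k,T[:3,:3],T[:3,3]
def ray(c,row,col):
    k,Rm,o=c; d=np.array([(col-k["cx"])/k["fx"],(row-k["cy"])/k["fy"]]); s=d.copy()
    for _ in range(10): s=d/(1+k["k1"]*(s@s))
    return o,Rm@np.array([s[0],-s[1],-1])
def at_z(c,row,col,z):
    o,d=ray(c,row,col); return o+d*(z-o[2])/d[2]
def project(c,P):
    k,Rm,o=c; p=(np.atleast_2d(P)-o)@Rm; s=np.c_[p[:,0]/-p[:,2],-p[:,1]/-p[:,2]]
    s=s*(1+k["k1"]*(s**2).sum(1))[:,None]
    return np.c_[s[:,1]*k["fy"]+k["cy"],s[:,0]*k["fx"]+k["cx"]]  # row,col
def rpy(x,y):
    "tool x (approach), y (jaw)"
    x=np.array(x,float);x/=np.linalg.norm(x);y=np.array(y,float);y-=x*(x@y);y/=np.linalg.norm(y)
    return R.from_matrix(np.c_[x,y,np.cross(x,y)]).as_euler('xyz')
E
python3 - <<'E'
from h import *
np.set_printoptions(precision=4,suppress=True)
c=cam("top"); f=.64
for n,x,y,z in [("blue",271,272,.05),("peach",312,272,.05),("green",351,273,.05),("pad",586,336,.058),("tagTL",554,307,.035),("tagTR",610,308,.035),("tagBR",609,366,.035),("tagBL",550,364,.035),
 ("trTL",190,321,.01),("trTR",269,322,.01),("trBR",265,402,.01),("trBL",185,401,.01),("plate",588,234,.08),("st1",567,214,.03),("st2",607,221,.03),("st3",598,264,.03),("st4",558,259,.03),("ledgeL",250,222,.064),("ledgeR",375,223,.064),("bL",252,299,.0),("bR",374,300,.0),("edge",600,184,0),("edge",300,187,0),
 ("boxtop",420,190,.08),("boxtop",522,196,.08),("boxb",407,326,.08),("boxb",512,333,.08),("cab",180,350,.0)]:
    print(n,at_z(c,y*f,x*f,z))
print(ctrl.tcp_to_tips)
E
```

```text
blue [0.5141 0.1527 0.05  ]
peach [0.513  0.0897 0.05  ]
green [0.5104 0.0298 0.05  ]
pad [ 0.4086 -0.3208  0.058 ]
tagTL [ 0.4544 -0.2807  0.035 ]
tagTR [ 0.4515 -0.366   0.035 ]
tagBR [ 0.3635 -0.3598  0.035 ]
tagBL [ 0.3677 -0.271   0.035 ]
trTL [0.4434 0.2908 0.01  ]
trTR [0.4398 0.1647 0.01  ]
trBR [0.3147 0.1696 0.01  ]
trBL [0.318  0.2955 0.01  ]
plate [ 0.5583 -0.3248  0.08  ]
st1 [ 0.6009 -0.3084  0.03  ]
st2 [ 0.5885 -0.3701  0.03  ]
st3 [ 0.5207 -0.3527  0.03  ]
st4 [ 0.5297 -0.2913  0.03  ]
ledgeL [0.5896 0.1823 0.064 ]
ledgeR [ 0.5845 -0.0086  0.064 ]
bL [0.4779 0.195  0.    ]
bR [ 0.4731 -0.0018  0.    ]
edge [ 0.6567 -0.3719  0.    ]
edge [0.6616 0.1182 0.    ]
boxtop [ 0.6301 -0.0776  0.08  ]
boxtop [ 0.6178 -0.2297  0.08  ]
boxb [ 0.4265 -0.055   0.08  ]
boxb [ 0.4139 -0.2077  0.08  ]
cab [0.3979 0.3094 0.    ]
0.1734
```

```bash
cat >> h.py <<'E'
def snap(name,tag):
    o=get_obs() ; im=capture(name); cv2.imwrite(f"pics/{tag}.png",cv2.resize(im,(800,600),interpolation=cv2.INTER_CUBIC))
    np.save(f"pics/{tag}.npy",np.r_[o["tcp_pos"],o["eef_rot"]]); return o
def wcam(tag):
    v=np.load(f"pics/{tag}.npy"); return cam("wrist",dict(tcp_pos=v[:3],eef_rot=v[3:]))
E
python3 - <<'E'
from h import *
np.set_printoptions(precision=4,suppress=True)
for jaw in ([1,0,0],[-1,0,0]):
  for p in ([.46,-.33,.36],[.49,.09,.36]):
    print(jaw,p,planner.solve_ik(p,rpy([0,0,-1],jaw)))
o=rpy([0,0,-1],[1,0,0])
if planner.solve_ik([.47,-.33,.36],o) is None: o=rpy([0,0,-1],[-1,0,0])
ctrl.move_ptp([.47,-.33,.36],o); snap("wrist","w1")
for n in ["pad","tag_release","sold_plate_mid","plate_stand"]: print(n,[(d["position"],round(d["conf"],2)) for d in boxes_of(n,"wrist")[:2]])
ctrl.move_ptp([.49,.09,.36],o); snap("wrist","w2")
for n in ["display","green_jar_mid","blue_jar_mid","peach_jar_mid","sale_tray"]: print(n,[(d["position"],round(d["conf"],2)) for d in boxes_of(n,"wrist")[:2]])
print(get_obs()["time_s"],get_obs()["qpos"])
E
```

```text
[1, 0, 0] [0.46, -0.33, 0.36] [-0.7641  0.3123 -0.0654  1.1931  0.      0.8067]
[1, 0, 0] [0.49, 0.09, 0.36] [ 0.0204  0.1842 -0.2343  1.1523  0.      1.5912]
[-1, 0, 0] [0.46, -0.33, 0.36] [-0.7641  0.3123 -0.0654  1.1931  0.     -2.3349]
[-1, 0, 0] [0.49, 0.09, 0.36] [ 0.0204  0.1842 -0.2343  1.1523  0.     -1.5504]
pad [([163.3, 188.5], 0.86)]
tag_release [([159.5, 194.3], 0.73)]
sold_plate_mid [([177.0, 351.6], 0.87)]
plate_stand [([168.7, 337.7], 0.88)]
display [([158.0, 310.8], 0.95)]
green_jar_mid [([234.7, 276.6], 0.96)]
blue_jar_mid [([108.5, 284.2], 0.71)]
peach_jar_mid [([173.9, 276.1], 0.57)]
sale_tray [([42.2, 142.6], 0.6), ([173.5, 156.8], 0.44)]
4.55 [ 0.0191  0.1845 -0.2341  1.1522 -0.      1.5911]<sys>:0: UserWarning: Gimbal lock detected. Setting third angle to zero since it is not possible to uniquely determine all angles.
```

View pics/w1.png

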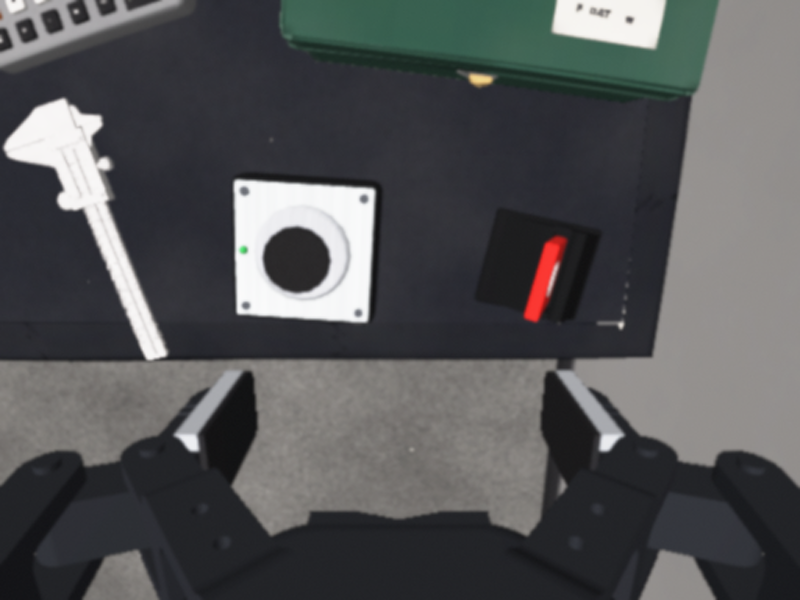

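View pics/w2.png

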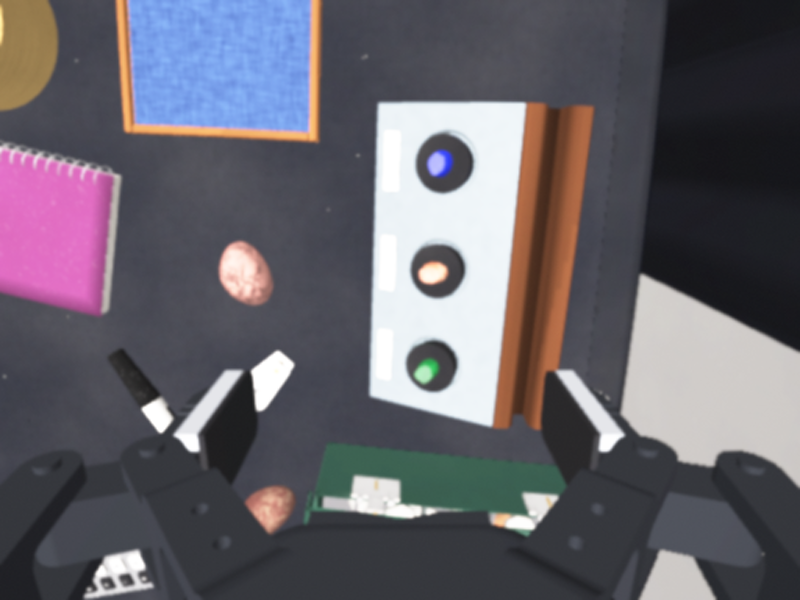

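```bash
python3 - <<'E'
from h import *
from scipy.optimize import least_squares
np.set_printoptions(precision=4,suppress=True)
w=wcam("w2");t=cam("top");s=cam("side"); f=.64
def W(p,q): c,n=np.cos(p[2]),np.sin(p[2]); q=np.atleast_2d(q); return np.c_[p[0]+c*q[:,0]-n*q[:,1],p[1]+n*q[:,0]+c*q[:,1],q[:,2]]
L=np.array([[.018,.095,.064],[.0545,.095,.064],[.018,-.095,.064]])
Lp=np.array([[104,526],[107,592],[427,494]])*f
J={"w":(w,[[163,444],[270,437],[366,431]]),"t":(t,[[272,271],[272,312],[273,351]])}
Js=np.array([[238,199],[224,215],[210,227]])
def res(p,full=False):
    Jd=np.array([[p[3],y,p[4]] for y in (.062,0,-.062)])
    r=[project(w,W(p,L))-Lp]
    r+=[project(c,W(p,Jd))-np.array(q)*f for c,q in J.values()]+[(project(s,W(p,Jd))-Js)*.5]
    return r if full else np.concatenate(r).ravel()
o=least_squares(res,[.53,.087,-.03,-.02,.05],loss='soft_l1')
print(o.x); [print(a) for a in res(o.x,True)]
print("jars",W(o.x,[[o.x[3],y,o.x[4]] for y in (.062,0,-.062)]))
# face lower edge
for r,c in [(102,378),(396,370),(103,526)]: print("face z=.025",at_z(w,r*f,c*f,.025))
w=wcam("w1")
print("pad",at_z(w,260*f,296*f,.058),at_z(w,252*f,303*f,.041)); 
for r,c in [(180,235),(186,376),(322,369),(314,237)]: print("tag",at_z(w,r*f,c*f,.035))
for r,c in [(208,500),(232,600),(321,577),(300,477)]: print("stand",at_z(w,r*f,c*f,.03))
for r,c in [(239,552),(321,535)]: print("plate edge",at_z(w,r*f,c*f,.067))
E
```

```text
[ 0.5347  0.0909 -0.0374 -0.0211  0.0447]
[[-0.8238 -0.4263]
 [-0.4223  1.659 ]
 [ 1.1917 -0.5687]]
[[ 0.946  -0.6254]
 [ 0.3329 -0.054 ]
 [-0.418   0.1914]]
[[-0.4611  0.1406]
 [ 0.0539 -0.4794]
 [-0.0705  0.2421]]
[[ 1.1188 -0.2437]
 [-0.463  -0.8982]
 [-1.2391 -0.2411]]
jars [[0.516  0.1537 0.0447]
 [0.5136 0.0917 0.0447]
 [0.5113 0.0298 0.0447]]
face z=.025 [0.4785 0.1895 0.025 ]
face z=.025 [ 0.4705 -0.0022  0.025 ]
face z=.025 [0.5664 0.1892 0.025 ]
pad [ 0.4111 -0.319   0.058 ] [ 0.412  -0.3176  0.041 ]
tag [ 0.3722 -0.2749  0.035 ]
tag [ 0.4564 -0.279   0.035 ]
tag [ 0.4507 -0.3645  0.035 ]
tag [ 0.3659 -0.359   0.035 ]
stand [ 0.5321 -0.2925  0.03  ]
stand [ 0.5959 -0.3072  0.03  ]
stand [ 0.587 -0.366  0.03 ]
stand [ 0.5204 -0.3514  0.03  ]
plate edge [ 0.554  -0.3057  0.067 ]
plate edge [ 0.5481 -0.3531  0.067 ]
```

```bash
cat >> h.py <<'E'
import warnings; warnings.filterwarnings("ignore")
def W(p,q): c,n=np.cos(p[2]),np.sin(p[2]); q=np.atleast_2d(q); return np.c_[p[0]+c*q[:,0]-n*q[:,1],p[1]+n*q[:,0]+c*q[:,1],q[:,2]]
D=[.5347,.0909,-.0374]; A=np.radians(24)
def dv(v): return W([0,0,D[2]],v)[0]
n=dv([-np.sin(A),0,np.cos(A)]); u=dv([np.cos(A),0,np.sin(A)]); yd=dv([0,1,0])
FC=lambda y: W(D,[-.0205,y,.046])[0]   # face centre at well
OJ=rpy(-n,u)
E
python3 - <<'E'
from h import *
np.set_printoptions(precision=4,suppress=True)
T=ctrl.tcp_to_tips
effector.grab(20)
ctrl.move_ptp(FC(-.062)+n*(T+.09),OJ); snap("wrist","w3")
print([(d["position"],round(d["conf"],2)) for d in boxes_of("green_jar_mid","wrist")[:2]])
p=FC(-.031); ctrl.move_l(p+n*(T+.012),v=.15)
ctrl.pause(.3); f0=get_obs()["force"]
for h in np.arange(.010,-.008,-.001):
    ctrl.move_l(p+n*(T+h),v=.02); ob=get_obs(); f=(ob["force"]-f0)@n
    if f>2.5: break
print("contact h",h,f,(ob["tcp_pos"]-p)@n-T,ob["opening"],ob["time_s"])
ctrl.move_l(p+n*(T+.09),v=.2)
E
```

```text
[([191.7, 253.5], 0.63)]
contact h -0.0019999999999999896 19.848447591686973 -0.0010052751921421355 7.634409086823938e-05 10.375
```

View pics/w3.png

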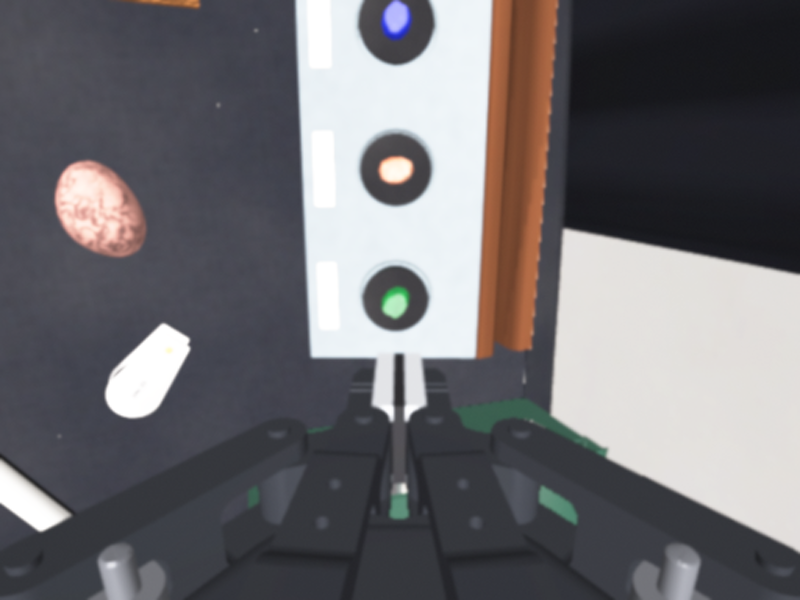

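```bash
python3 - <<'E'
from h import *
np.set_printoptions(precision=4,suppress=True)
c=wcam("w3")
for h in (-.001,.003):
  for y,r,cc in ((-.062,298,396),(0,169,396),(.062,22,396)):
    o,d=ray(c,r*.64,cc*.64); q=FC(y)+n*h; P=o+d*(((q-o)@n)/(d@n)); print(h,y,"du",(P-q)@u,"dy",(P-q)@yd)
o,d=c[2],None
# face edges lower/upper
for r,cc in ((357,311),(357,477),(100,305),(100,491)):
    o,d=ray(c,r*.64,cc*.64); q=FC(0)-.001*n; P=o+d*(((q-o)@n)/(d@n)); print("edge u",(P-q)@u,(P-q)@yd)
# ledge: rows along mouth
for r,cc in ((357,493),(349,532),(0,512),(0,557)):
    P=at_z(c,r*.64,cc*.64,.064); e=P-np.array([D[0],D[1],0]); print("ledge xd,yd",e@dv([1,0,0]),e@yd)
E
```

```text
-0.001 -0.062 du -3.760321309956161e-05 dy -0.00023504488602693667
-0.001 0 du 0.00011664929973410487 dy 0.0008684015588715277
-0.001 0.062 du 0.00026155594857204905 dy 0.0021911093852330084
0.003 -0.062 du -2.061305259231887e-05 dy 0.0009284323621859023
0.003 0 du 0.00013099916465761474 dy 0.0009517553918321036
0.003 0.062 du 0.00027342548835869993 dy 0.0011905867693826583
edge u -0.0445579724970524 -0.09429450983314255
edge u 0.042230713457361624 -0.09443089642486534
edge u -0.04126074817908515 0.031724289346467115
edge u 0.04347433466349193 0.031635844977801045
ledge xd,yd 0.02737992759790799 -0.09533767488697062
ledge xd,yd 0.053118729271447146 -0.09518597407007696
ledge xd,yd 0.027860367563402783 0.07405027668312711
ledge xd,yd 0.05319571088034529 0.07737860960229648
```

```bash
sed -i 's/^D=.*/D=[.5347,.0918,-.0374]; A=np.radians(24)/; s/\.046\])\[0\].*/.046])[0]-.0009*n   # face centre at well/' h.py; python3 - <<'E'
from h import *
np.set_printoptions(precision=4,suppress=True)
T=ctrl.tcp_to_tips; p=FC(-.062)
effector.gripper_open()
ctrl.move_l(p+n*(T+.06),OJ,v=.2); ctrl.move_l(p+n*(T+.0005),v=.06)
print("before",get_obs()["force"])
effector.grab(40); print("grip",get_obs()["opening"],get_obs()["force"])
ctrl.move_l(p+n*(T+.03),v=.05); ctrl.move_l(p+n*(T+.12),v=.2)
OD=rpy([0,0,-1],[1,0,0])
ctrl.move_ptp([.48,.02,.40],OD)
ctrl.move_ptp([.4113,-.319,.33],OD)
print(get_obs()["opening"],get_obs()["time_s"]); snap("wrist","w4")
E
```

```text
before [-0.1272  0.0551  0.1295]
grip 0.029865667184072055 [-3.4014  0.2829  5.3832]
0.03004992643484904 17.1917
```

View pics/w4.png

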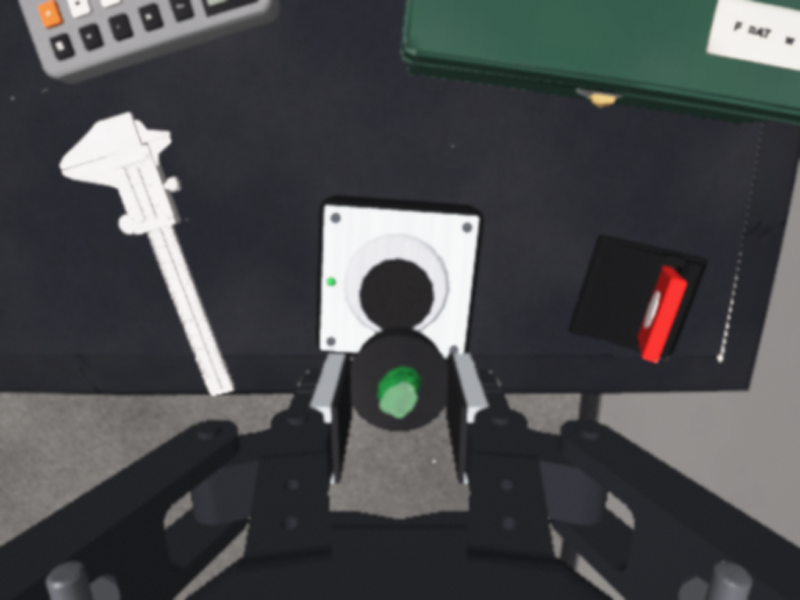

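```bash
python3 - <<'E'
from h import *
np.set_printoptions(precision=4,suppress=True)
c=wcam("w4"); g=np.load("pics/w4.npy"); print(g)
print(at_z(c,293*.64,396.5*.64,.058),at_z(c,286*.64,397*.64,.041))
print([at_z(c,r*.64,k*.64,.035) for r,k in ((204,324),(214,480),(352,320))])
# jar base disc in hand: height about foot+5
foot=g[2]-ctrl.tcp_to_tips-.0065
print("jar",at_z(c,380*.64,399*.64,foot+.006), at_z(c,380*.64,399*.64,foot+.015))
E
```

```text
[ 0.4115 -0.3181  0.3303  1.6599  1.5702  0.0901]
[ 0.4106 -0.3175  0.058 ] [ 0.4108 -0.3182  0.041 ]
[array([ 0.3714, -0.274 ,  0.035 ]), array([ 0.4559, -0.2793,  0.035 ]), array([ 0.3655, -0.36  ,  0.035 ])]
jar [ 0.4117 -0.3192  0.1564] [ 0.4117 -0.3148  0.1654]
```

```bash
python3 - <<'E'
from h import *
np.set_printoptions(precision=4,suppress=True)
x,y=.411,-.3182; F=ctrl.tcp_to_tips+.0065
ctrl.move_l([x,y,.058+F+.01],v=.15); ctrl.pause(.3); f0=get_obs()["force"]
print(get_obs()["tcp_pos"])
for z in np.arange(.006,-.0131,-.001):
    ctrl.move_l([x,y,.058+F+z],v=.02); o=get_obs(); f=o["force"]-f0
    print(round(z,4),round(o["tcp_pos"][2]-F-.058,4),f)
    if f[2]>14: break
ctrl.pause(1.3); o=get_obs(); print("held",o["force"]-f0,o["wrist_torque"],o["opening"],o["tcp_pos"][2]-F-.058)
ctrl.move_l([x,y,.058+F+.02],v=.04); o=get_obs();print(o["force"]-f0,o["opening"],o["time_s"])
ctrl.move_l([x,y,.40],v=.25)
snap("wrist","w5")
E
```

```text
[ 0.4112 -0.3184  0.2487]
0.006 0.0058 [-0.9841 -0.361   0.8073]
0.005 0.0049 [-0.1605 -0.065   0.4771]
0.004 0.0039 [-0.4526 -0.2683 -0.1941]
0.003 0.0029 [-1.0393 -0.0595  0.9397]
0.002 0.0019 [-0.2764  0.4622  0.6544]
0.001 0.0009 [-0.3857 -0.5871  0.4254]
0.0 0.0002 [-1.1828  1.2874  2.6121]
-0.001 -0.0009 [-1.0174  0.0837  3.0052]
-0.002 -0.0019 [-1.5108 -0.3457  2.908 ]
-0.003 -0.0029 [-1.0859 -0.371   5.3207]
-0.004 -0.0039 [-0.5767 -0.4348  4.1279]
-0.005 -0.0049 [-0.4105  0.5137  4.5381]
-0.006 -0.0059 [ 0.0478 -0.4234  6.1319]
-0.007 -0.0068 [-1.4581  1.6005  6.4155]
-0.008 -0.0076 [-1.1177  0.0782  8.3756]
-0.009 -0.0077 [-3.074   1.5545 15.0047]
held [-3.6055  1.8107 14.8522] [0.4218 0.5336 0.0416] 0.029905834524217696 -0.007686892988863499
[-0.9195  0.2374 -0.3204] 0.030220718243870032 24.5167
```

```bash
python3 - <<'E'
from h import *
np.set_printoptions(precision=4,suppress=True)
x,y=.377,.217; F=ctrl.tcp_to_tips+.0065; OD=rpy([0,0,-1],[1,0,0])
ctrl.move_ptp([.40,-.05,.40],OD); ctrl.move_ptp([x,y,.36],OD)
ctrl.move_l([x,y,.005+F+.008],v=.12); ctrl.pause(.3); f0=get_obs()["force"]
for z in np.arange(.006,-.0041,-.001):
    ctrl.move_l([x,y,.005+F+z],v=.02); o=get_obs(); f=o["force"]-f0
    if f[2]>2: break
print(z,f,o["tcp_pos"][2]-F-.005)
effector.gripper_open(); ctrl.move_l([x,y,.005+F+.10],v=.15)
o=snap("wrist","w6"); print(o["time_s"],o["opening"])
ctrl.move_ptp([.40,-.05,.40],OD)
# toward the plate: preview pose square to leaning plate
s=np.array([np.cos(-.22),np.sin(-.22),0]); e=np.array([.551,-.3294,.067])
pz=np.array([-np.sin(.4)*s[0],-np.sin(.4)*s[1],np.cos(.4)])
px=np.array([np.cos(.4)*s[0],np.cos(.4)*s[1],np.sin(.4)])
ctrl.move_ptp([.42,-.25,.40],OD)
ctrl.move_ptp(e+pz*(ctrl.tcp_to_tips+.07),rpy(-pz,px)); o=snap("wrist","w7"); print(o["time_s"],o["qpos"])
a=cv2.imread("pics/w6.png");b=cv2.imread("pics/w7.png")
cv2.imwrite("pics/w67.png",np.vstack([cv2.resize(a,(400,300)),cv2.resize(b,(400,300))]))
E
```

```text
0.0 [-0.854  -0.546   5.8213] 0.00045678163426210883
32.3667 0.08577584790940083
35.0333 [-0.784   0.18   -0.4667  0.5828  0.2103  1.0407]
```

View pics/w67.png

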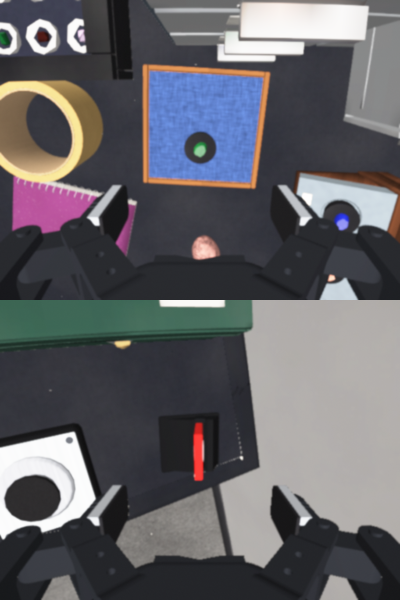

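View pics/w7.png

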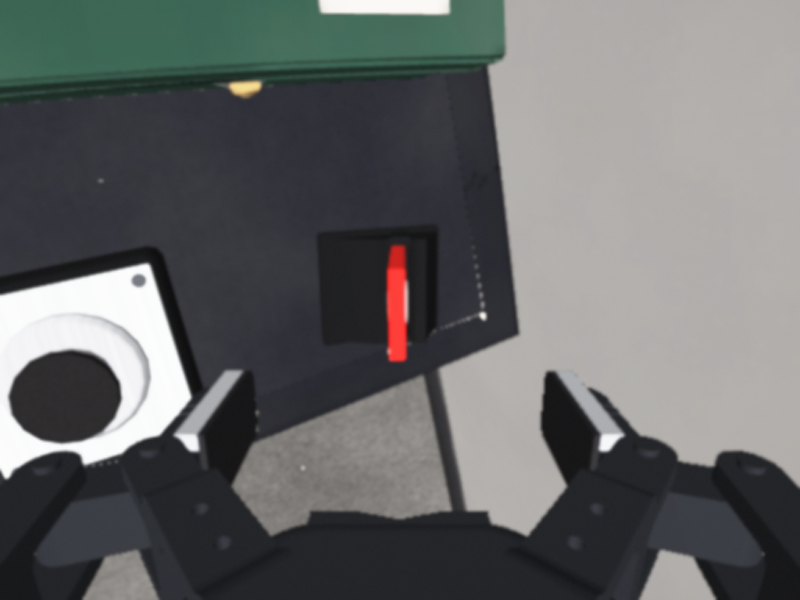

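```bash
python3 - <<'E'
from h import *
np.set_printoptions(precision=4,suppress=True)
c=wcam("w7"); g=np.load("pics/w7.npy"); Rm=R.from_euler('xyz',g[3:]).as_matrix(); x,y,z=Rm.T
print(g[:3],x,y)
for d in (.233,.238,.243,.248,.253):   # plane ahead of TCP along tool x
    P=[]
    for r,k in ((265,397),(360,398),(312,397.5),(285,325),(285,433)):
        o,v=ray(c,r*.64,k*.64); q=o+v*((d-(o-g[:3])@x)/(v@x)); P.append(q)
    m=P[2]; print(d,"len",np.linalg.norm(P[0]-P[1]),"mid tool y,z",(m-g[:3])@y,(m-g[:3])@z,"dir",(P[1]-P[0])@y/np.linalg.norm(P[1]-P[0]),"world",m)
# reprojections of the w7 mid hypotheses in side view and w1
s=cam("side"); w1=wcam("w1")
for d in (.233,.243,.253):
    o,v=ray(c,312*.64,397.5*.64); q=o+v*((d-(o-g[:3])@x)/(v@x)); print(d,"side px800 (row,col)",project(s,q)/.64,"w1",project(w1,q)/.64)
im=capture("side"); cv2.imwrite("pics/sc.png",cv2.resize(im[120:170,230:300],None,fx=8,fy=8,interpolation=cv2.INTER_CUBIC))
hsv=cv2.cvtColor(im,cv2.COLOR_BGR2HSV); mk=((hsv[...,0]<8)|(hsv[...,0]>172))&(hsv[...,1]>150)&(hsv[...,2]>90)
r,k=np.where(mk[100:180,220:320]); r+=100;k+=220; print("red side rows/cols",r.min()/.64,r.max()/.64,k.min()/.64,k.max()/.64,k[r==r.min()]/.64)
E
```

```text
[ 0.4587 -0.3071  0.2917] [ 0.3792 -0.0834 -0.9215] [ 0.8998 -0.199   0.3883]
0.233 len 0.0437720759086948 mid tool y,z -0.0005445354446911721 -0.002845341774782704 dir 0.008695155531611782 world [ 0.5472 -0.3236  0.0768]
0.238 len 0.044857975397889674 mid tool y,z -0.0005564911213042099 -0.0012329259781130063 dir 0.008695155531611268 world [ 0.5487 -0.3256  0.0722]
0.243 len 0.045943874887084575 mid tool y,z -0.0005684467979171368 0.0003794898185567245 dir 0.008695155531612736 world [ 0.5503 -0.3276  0.0676]
0.248 len 0.04702977437627955 mid tool y,z -0.0005804024745300775 0.0019919056152264553 dir 0.008695155531612254 world [ 0.5518 -0.3296  0.0629]
0.253 len 0.048115673865474405 mid tool y,z -0.0005923581511430043 0.003604321411896132 dir 0.008695155531613636 world [ 0.5533 -0.3316  0.0583]
0.233 side px800 (row,col) [[199.7236 417.9714]] w1 [[274.9246 542.6057]]
0.243 side px800 (row,col) [[203.139  417.0088]] w1 [[277.9766 542.7875]]
0.253 side px800 (row,col) [[206.5069 416.0596]] w1 [[280.8107 542.9557]]
red side rows/cols 203.125 223.4375 401.5625 421.875 [418.75   420.3125 421.875 ]
```

```bash
python3 - <<'E'
from h import *
np.set_printoptions(precision=4,suppress=True)
g=np.load("pics/w7.npy"); Rm=R.from_euler('xyz',g[3:]).as_matrix(); x,y,z=Rm.T; T=ctrl.tcp_to_tips
e=g[:3]+.243*x-.0006*y+.0004*z; a=e-x*(T-.020)
f0=get_obs()["force"]
ctrl.move_l(a-.03*x,v=.15); ctrl.move_l(a,v=.06); print(get_obs()["force"]-f0)
effector.grab(40); o=get_obs(); print("grip",o["opening"],o["force"]-f0)
ctrl.move_l(a-.045*x,v=.05); o=get_obs(); print(o["opening"],o["force"]-f0)
ctrl.move_l(a-.10*x,v=.15)
OP=rpy([0,0,-1],dv([1,0,0]))
ctrl.move_ptp([.47,-.25,.42],OP); ctrl.move_ptp([.50,.03,.42],OP)
P=W(D,[.036,-.062,.046])[0]; print(P)
ctrl.move_l(P+[0,0,T+.04+.045],v=.2); o=snap("wrist","w8"); print(o["time_s"],o["opening"],o["tcp_pos"])
E
```

```text
[-0.1313 -0.528  -0.0212]
grip 0.006835569211849558 [-1.2802  0.9754  2.7742]
0.006643331153154188 [ 0.7727  0.6277 -0.9669]
[0.5684 0.0285 0.046 ]
41.2167 0.007053229854124652 [0.5684 0.028  0.3051]
```

View pics/w8.png

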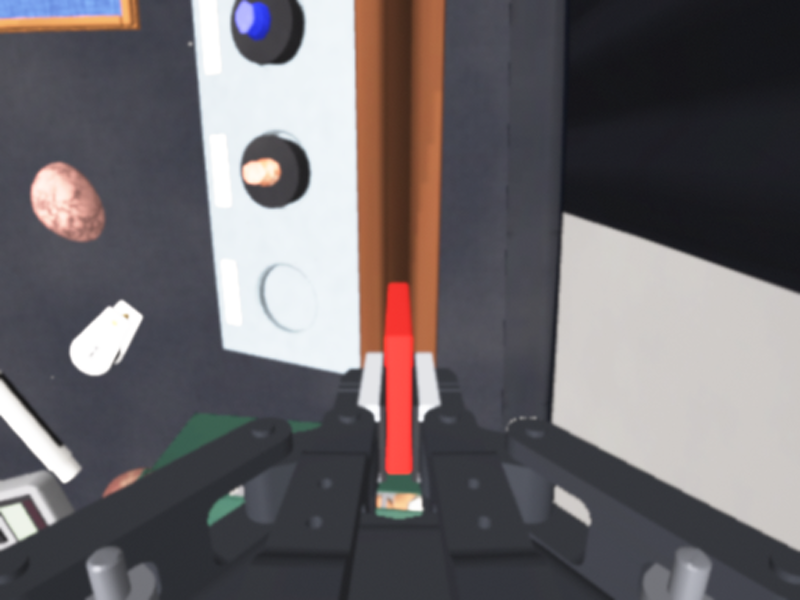

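```bash
python3 - <<'E'
from h import *
np.set_printoptions(precision=4,suppress=True)
T=ctrl.tcp_to_tips;P=W(D,[.036,-.062,.046])[0]; b=P+[0,0,T+.04]
ctrl.move_l(b+[0,0,.022],v=.1); ctrl.pause(.2); f0=get_obs()["force"]
for z in np.arange(.020,-.0071,-.001):
    ctrl.move_l(b+[0,0,z],v=.025); o=get_obs(); f=o["force"]-f0
    if abs(f).max()>3: print(round(z,4),round(o["tcp_pos"][2]-b[2],4),f)
    if f[2]>7: break
print(z,o["opening"],o["wrist_torque"],o["time_s"])
E
```

```text
0.004 0.0053 [-1.8567  0.6088  7.4726]
0.003999999999999986 0.006471157451949808 [ 0.1411  0.5326 -0.0223] 46.1
```

```bash
python3 - <<'E'
from h import *
np.set_printoptions(precision=4,suppress=True)
c=wcam("w8"); g=np.load("pics/w8.npy"); Rm=R.from_euler('xyz',g[3:]).as_matrix(); x,y,z=Rm.T
def ahead(row,col,zt):
    o,v=ray(c,row*.64,col*.64); t=(zt-(o-g[:3])@z)/(v@z); return (o+v*t-g[:3])@x
for zz in (-.003,0,.003): print(zz,"upper far",ahead(334,399,-.023+zz),"upper near",ahead(473,399,.023+zz),"lower far",ahead(283,399,-.023+zz), "expect .1534/.2134")
T=ctrl.tcp_to_tips;P=W(D,[.036,-.062,.046])[0]; b=P+[0,0,T+.04]
f0=get_obs()["force"]
for zc in (.003,.002):
    ctrl.move_l(b+[0,0,zc],v=.02); o=get_obs(); print(zc,o["tcp_pos"][2]-b[2],o["force"]-f0,o["wrist_torque"],o["opening"])
E
```

```text
-0.003 upper far 0.14353043756357328 upper near 0.15150622810620956 lower far 0.19405649316780163 expect .1534/.2134
0 upper far 0.15157207714544704 upper near 0.1556082146664069 lower far 0.2057225006100601 expect .1534/.2134
0.003 upper far 0.1596137167273208 upper near 0.1597102012266043 lower far 0.21738850805231855 expect .1534/.2134
0.003 0.0052269016040561445 [-1.3246  0.3023  6.0889] [ 0.1623  0.9867 -0.0168] 0.006991874573288367
0.002 0.0051927159316260685 [-2.8912  0.6812 12.6557] [ 0.1922  1.4295 -0.0773] 0.006637662269874844
```

```bash
python3 - <<'E'
from h import *
np.set_printoptions(precision=4,suppress=True)
T=ctrl.tcp_to_tips;P=W(D,[.036,-.062,.046])[0]; b=P+[0,0,T+.04]
ctrl.move_l(b+[0,0,.0052],v=.02); print(get_obs()["force"])
effector.gripper_open(); ctrl.pause(.3); print(get_obs()["force"])
ctrl.move_l(b+[0,0,.09],v=.1); 
ctrl.move_l(b+[-.14,0,.15],v=.25); o=snap("wrist","w9"); print(o["time_s"])
snap("side","s9"); ctrl.pause(.1)
im=cv2.imread("pics/s9.png"); cv2.imwrite("pics/s9c.png",np.vstack([cv2.resize(im[180:430,230:600],(592,400)),cv2.resize(cv2.imread("pics/w9.png")[:270],(592,200))]))
print(project(cam("side"),[P+[0,0,.06],P+[0,0,.018]])/.64)
E
```

```text
[-1.0462 -0.0092  4.6599]
[-0.2149  0.1427  0.3481]
49.7
[[279.0109 316.4968]
 [303.7641 317.9486]]
```

View pics/s9c.png

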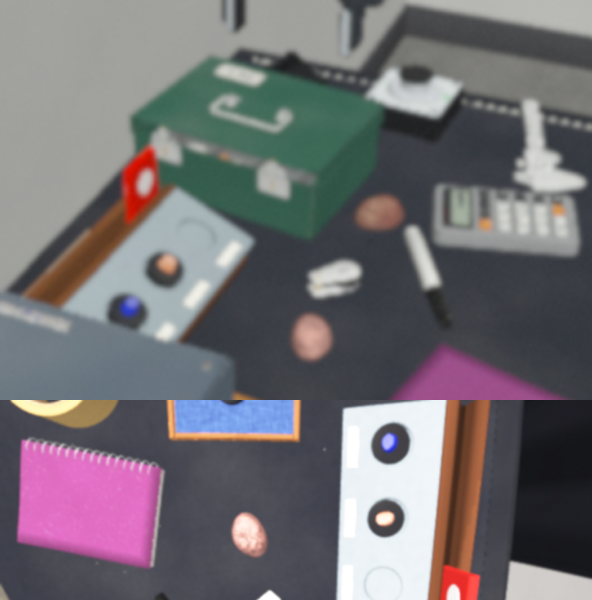

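View pics/w9.png

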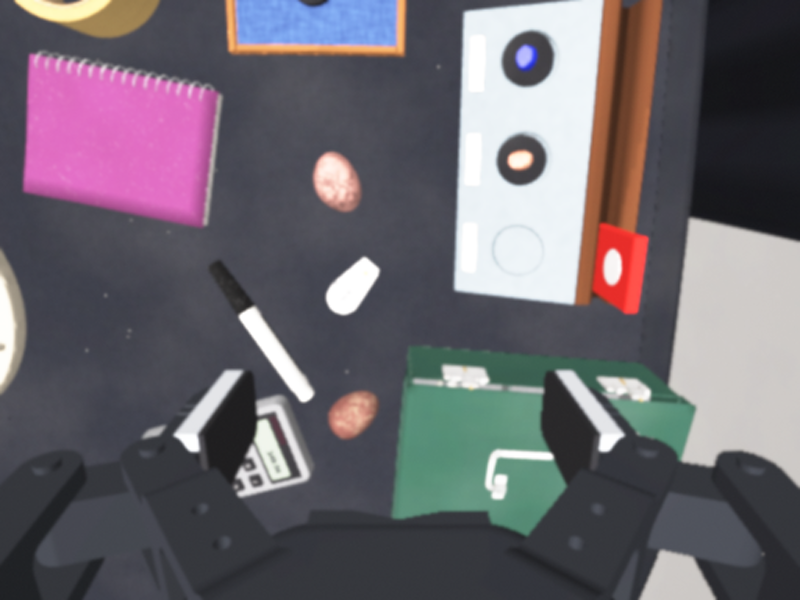

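```bash
python3 -c "
from h import *
ctrl.pause(.3); print(get_obs()['time_s'],get_obs()['force']); print(job_done())"
```

```text
50.2 [-0.08843895 -0.47721382 -0.45593389]
the job is handed in; nothing more can be done
None
```

The whole job went through in order and was handed in at 50.2 s of the 72 s allowed.

- **Pad press:** The jar's foot went onto the tag release until the pad was on its stop. Force climbed with the spring to about 8 N, then jumped to 15 N. I read 7.7 mm of travel, within my calibration error of the 8 mm stop, and held it there for 1.3 s.
- **Jar in tray:** It went down with about 6 N at contact and was released. The wrist picture afterwards showed it upright in the tray.
- **Red plate:** It came out along its slope and went into the channel behind the empty well. It met a firm stop about 5 mm earlier than I had planned. Re-measuring the earlier wrist picture showed I had gripped it about 5 to 6 mm higher on the plate than planned, so the stop is the channel's floor. The plate did not move under a further 13 N, and in the final side view its top edge is at the height expected for a seated plate.

**Readings that differed from plan:**
- The gripper read 30 mm on the 33 mm jar and about 7 mm on the 8 mm plate. Neither slipped.
- The plate stands about 3 mm to one side (towards −y) of the exact point behind the well.
- To find the face's height I touched it with the closed fingertips between the jars, at about 20 N.

The last pictures show both other jars, the stones and the loupe where they were. The arm was clear of everything at hand-in.

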